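# Index and lock the gear case by feel

### The job

Lock the gear case on the bench: turn its round black knob clockwise (seen from above) until you feel the drag drop where the hidden notch comes under the spring ball, leave the knob resting in that notch, then press the orange lock plunger down until it is fully home. The plunger only goes in at the notch, so push it gently and never force it; leave the socket, spray can, screwdriver and wrench where they are.

Things in the scene. Friction and masses are not known exactly. Their poses are not given: they have to be found in the camera images.
- gear_case: Round cast-aluminium gear case bolted to the bench, 196 mm across, 55 mm high, with four low ears (14 mm high, out to 125 mm from the centre). Origin: centre of its underside, on the knob's axis; z up; x points from the knob's axis to the orange lock plunger. Hidden inside, a rotor fixed to the knob has one notch and a spring ball rides on it. Nothing outside marks the notch.
- knob_grip (a point): Point on the knob's vertical axis at a good height to grip, 77 mm above the bench; fixed to the case. The knob is a round knurled black cylinder, 44 mm in diameter, from 60 to 92 mm above the bench; it turns without rising and can be grasped from above at any yaw. Its angle is not reported. Grip firmly (40 N or more) so that it does not slip.
- knob_top (a point): Centre of the knob's top face, 92 mm above the bench, fixed to the case. At the start the notch lies 0.45 to 1.5 rad of clockwise turn away (may need two grasps). Until then the knob drags with a steady 0.1 N m or so, under 0.1 N m when standing still (turn slowly, 0.3 rad/s or less). Over the last 0.08 rad it reverses to a forward pull of 0.1 to 0.3 N m, then resists steeply.
- case_deck (a point): Point on the knob's axis on the case's flat deck, 55 mm above the bench. The notch: turning on past its middle takes about 0.5 N m within 0.02 rad, fading by 0.08 rad. Let go within 0.05 rad of its middle, the ball centres the knob and holds it there. A dead stop lies 0.6 rad past the notch. If overrun, turn back: the notch is felt the same way counter-clockwise.
- lock_plunger: Orange lock plunger: round head 20 mm in diameter, 8 mm thick, 76 mm from the knob's axis. Origin: centre of the head's top face, z up. Raised (as at the start) this face is 75 mm above the bench; fully home 65 mm. It slides straight down against about 4 N of friction and stays where it is left. Away from the notch it is blocked after 1 to 2 mm. More than 35 N on it counts as forcing.
- socket: Loose steel socket, 20 mm in diameter and 24 mm high, standing on the case's deck opposite the plunger, 76 mm from the knob's axis; origin: centre of its underside. Leave it.
- spray_can: Loose blue spray can, 62 mm in diameter, 170 mm high, standing on the bench; origin: centre of its underside. Leave it.
- screwdriver: Loose screwdriver with a yellow handle, lying on the bench; origin under its middle, x along it. Leave it.
- wrench: Loose steel wrench lying on the bench between the robot and the case; origin under its middle, x along it. Leave it.
There are look-alikes about, which are no part of the job. There is more than one size of the gear_case; the job needs the larger.

How it is judged:
By the outcome, as a careful person would: the job done as asked, in the order asked, and still so for the second after the job is handed in, with the robot touching nothing.
It also fails if it takes over 64 s, if anything falls off the work surface, if the arm or the gripper's body presses on something with over 40 N, if the wrist force passes 120 N, or if a joint passes its speed limit or range.

### The arm

A 7-joint arm with a two-finger parallel gripper is mounted at the origin on the work surface. World frame = base frame: x ahead of the robot, y to its left, z up, the work surface at z = 0. Lengths are in mm, angles in rad, forces in N, time in s.
With the tool pointing down it reaches from about 425 to 825 mm from the base axis. Payload 3.6 kg.
Tool frame: the origin (TCP) lies midway between the tips of the shut fingers; the grasp point (between the pads) lies 19 mm behind it; z points along the fingers, y is the line along which they close (so a half turn about z gives the same grasp; the last joint's range is limited). The gripper opens to 93 mm and grips with 3 to 60 N. Pads are 15 mm wide; open, the fingers measure 128 mm over their backs; the gripper's body (75 mm by 188 mm) begins 65 mm behind the grasp point.
Start: joints at [-1.187, 0.615, -0.013, 1.423, 0.008, 1.103, -0.04], TCP at [259.537, 595.905, 218.64] pointing down, gripper open.
Joint ranges: [-3.12, 3.12], [-0.3, 2.06], [-1.34, 1.32], [0.26, 2.42], [-1.36, 4.5], [0.01, 1.98], [-2.84, 2.84]. Speed limits (rad/s): [2.79, 2.79, 3.14, 3.14, 3.14, 3.14, 3.14].

### API

Orientations are given as a unit quaternion [x, y, z, w].
In Python, from bench import observe, cams, bot gives the robot as it stands. The module is installed in compiled form; this text tells all that it offers.
- The arm moves only by the tool play_rows, never from a script. Its argument "increments" is one flat list of numbers, 5 for each row, row after row: the closure in counts, from 0 (fully open) to 255 (shut), then the shift along the tool's x, y, z in cm, then the turn about the tool's z in degrees. In form: [gripper, tx, ty, tz, turn, gripper, tx, ty, tz, turn, ...]. A call has exactly 8 rows; each row shifts and turns the commanded pose from where the row before left it, along the tool's axes as they then stand; what a row does not reach is not made up. A row lasts 1/12 s, in which the tool goes at most 41.7 mm and 7.16 degrees, less where a joint would pass 70% of its speed; a pose out of reach is approached as far as the arm can. A call is refused whole if a number of a shift passes 4.17 or a number of a turn 7.16, either way. A call with a gripper value outside its range is refused whole. The fingers move at their own pace and stop on an object; the grip force is fixed at half the most. Time passes only in rows, so rows that do not move let the fingers close, or fill a call up. It gives the time, the measured TCP pose, the force, the opening and the grip force at its end, in the units of the state.
- observe(): the state, without advancing time (a new reading comes with each control period).
- cams.camera(name): name is "scene" or "side" or "wrist"; returns the picture (400x640x3 uint8, red, green, blue); there is no depth.
- cams.camera_model(name): a dict with "fx", "fy", "cx", "cy" (pixels), "rvec" (rotation vector, rad) and "tvec" (3), from world to camera coordinates, as OpenCV has them. Camera axes: x right, y down, z forward; pixel columns grow to the right and rows downward; lengths in mm; the calibration is good to about 2 mm. A picture is of the moment at which its call begins: read the wrist's pose just before it. camera_model takes no time and is no camera call; for the wrist camera it gives the pose at the moment of the call.
- bot.close_job(): hands the job in; it is judged then, once.
The state is a dict: "time": time; "q": joint angles; "dq": joint speeds; "tau": joint torques, N m; "tcp_pos": TCP position; "tcp_rot": TCP orientation; "force": force on the tool from outside, world axes, zero at the start; "torque": the same for the moment, N m; "width": finger opening in mm; "grasp_force": force on a finger pad.
Only numpy, scipy, OpenCV 4.12 (cv2) and the standard library are available. Lean on these libraries where they do the work, as an engineer would, in place of code of your own. Each camera call takes 0.05 s, during which the arm holds its last target. There are 200 camera calls.

## Working session

There is one attempt and no reset: what is moved stays moved. The work goes in short steps, Python scripts to look and compute and a tool call to move; the robot and the scene stay as the last step left them, time stands still between calls to the robot, and variables do not carry over. Pictures are saved under pics/ and viewed, at most 10 in all, crops included, and the job is handed in when it is done.

Besides the shell and the picture viewer there is one more tool, called after "Request:" as name(argument=value, ...) on one line, values as JSON. play_rows: Moves the arm, as the interface text tells. Its arguments: {"type":"object","properties":{"increments":{"type":"array"}},"required":["increments"]}

```bash
mkdir -p pics
python3 - <<'E'
from bench import observe,cams
import cv2,numpy as np
s=observe();print({k:np.round(v,3) for k,v in s.items()})
a=cams.camera("scene");b=cams.camera("side")
for n,i in(("scene",a),("side",b)):
    cv2.imwrite(f"pics/{n}0.png",i[:,:,::-1]);print(cams.camera_model(n))
E
```

```text
{'time': np.float64(0.0), 'q': array([-1.187,  0.616, -0.013,  1.425,  0.008,  1.103, -0.04 ]), 'dq': array([-0.001,  0.   , -0.001,  0.001, -0.   , -0.001, -0.   ]), 'tau': array([ 1.0000e-03, -4.5893e+01,  2.0900e-01, -1.6575e+01, -6.1000e-02,
        2.0000e-02,  0.0000e+00]), 'tcp_pos': array([259.228, 595.206, 217.481]), 'tcp_rot': array([ 0.204,  0.979, -0.001, -0.   ]), 'force': array([ 0.178, -0.539,  0.244]), 'torque': array([0.012, 0.024, 0.021]), 'grasp_force': np.float64(0.0), 'width': np.float64(93.199)}
{'fx': 392.6600507119738, 'fy': 392.6600507119738, 'cx': 321.4400072762427, 'cy': 202.01886067977296, 'rvec': array([ 2.19766169,  0.75932033, -0.35530397]), 'tvec': array([-375.42048042, -147.24494133, 1368.16402076])}
{'fx': 474.3394423978401, 'fy': 474.3394423978401, 'cx': 320.12205796015536, 'cy': 201.72516323019963, 'rvec': array([ 0.06640932, -2.90561464,  1.12729773]), 'tvec': array([ 495.64610879,   77.60977786, 1172.55447911])}
```

View pics/scene0.png

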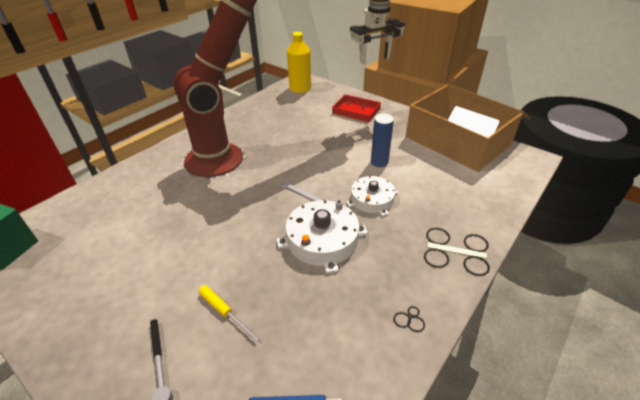

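View pics/side0.png

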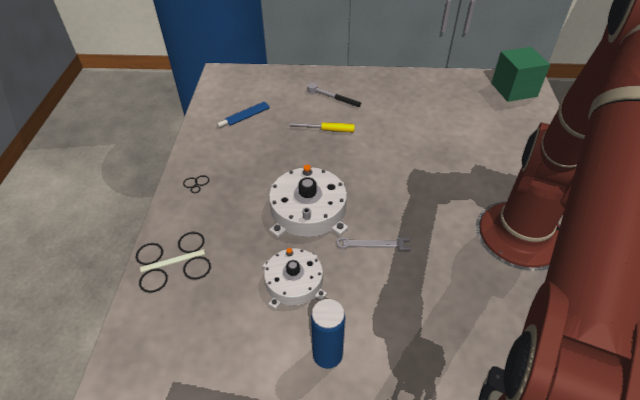

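The larger case shows in the scene view with its knob near (322,215) and plunger near (306,239). In the side view these are near (308,184) and (308,169). The small look-alike is at scene (373,187).

```bash
cat > h.py <<'E'
import numpy as np,cv2
from bench import observe,cams
from scipy.spatial.transform import Rotation as Ro
def ray(m,u,v,z):
    R=cv2.Rodrigues(np.array(m["rvec"]))[0];t=np.array(m["tvec"]);c=-R.T@t
    d=R.T@np.array([(u-m["cx"])/m["fx"],(v-m["cy"])/m["fy"],1]);return c+d*(z-c[2])/d[2]
def blob(im,kind,box):
    x0,y0,x1,y1=box;h=cv2.cvtColor(im,cv2.COLOR_RGB2HSV)[y0:y1,x0:x1]
    k=cv2.inRange(h,(3,150,120),(20,255,255)) if kind=="o" else cv2.inRange(h,(0,0,0),(180,255,70))
    n,_,s,c=cv2.connectedComponentsWithStats(k);i=1+np.argmax(s[1:,4])
    return c[i]+[x0,y0],s[i]+[x0,y0,0,0,0]
E
python3 - <<'E'
from h import *
for n,bk,bo in(("scene",(308,202,338,234),(295,228,318,250)),("side",(292,172,324,204),(296,160,320,176))):
    im=cv2.imread(f"pics/{n}0.png")[:,:,::-1].copy();m=cams.camera_model(n)
    c,s=blob(im,"k",bk);print(n,"knob",c,s,ray(m,*c,77).round(1))
    c,s=blob(im,"o",bo);print("plung",c,s,ray(m,*c,73).round(1))
s=observe();print(Ro.from_quat(s["tcp_rot"]).as_matrix().round(3))
m=cams.camera_model("wrist");R=cv2.Rodrigues(m["rvec"])[0];print(m["fx"],-R.T@m["tvec"],R.round(2))
E
```

```text
scene knob [321.60629921 222.11811024] [315 215  15  13 127] [538.2 -72.4  77. ]
plung [305.27777778 237.75      ] [302 235   7   7  36] [ 537.9 -138.1   73. ]
side knob [307.03587444 189.24215247] [299 178  17  20 223] [530.7 -54.4  77. ]
plung [306.75675676 167.37837838] [304 165   7   6  37] [ 537.1 -136.8   73. ]
[[-0.917  0.399 -0.001]
 [ 0.399  0.917 -0.002]
 [-0.    -0.002 -1.   ]]
308.5199205024597 [186.19001075 626.65569185 384.29988519] [[ 0.4   0.92 -0.  ]
 [ 0.88 -0.38  0.29]
 [ 0.26 -0.12 -0.96]]
```

Request:
play_rows(increments=[77,-2.15,-2.05,0,0,77,-2.15,-2.05,0,0,77,-2.15,-2.05,0,0,77,-2.15,-2.05,0,0,77,-2.15,-2.05,0,0,77,-2.15,-2.05,0,0,77,-2.15,-2.05,0,0,77,-2.15,-2.05,0,0])

```text
time: 0.77
tcp_pos: [351.9, 375.2, 218.3]
tcp_rot: [0.204, 0.979, -0.0, -0.0]
force: [0.5, 0.6, -0.1]
width: 64.9
grasp_force: 0.0
```

Request:
play_rows(increments=[77,-2.15,-2.05,0,0,77,-2.15,-2.05,0,0,77,-2.15,-2.05,0,0,77,-2.15,-2.05,0,0,77,-2.15,-2.05,0,0,77,-2.15,-2.05,0,0,77,-2.15,-2.05,0,0,77,-2.15,-2.05,0,0])

```text
time: 1.43
tcp_pos: [444.0, 156.3, 218.4]
tcp_rot: [0.204, 0.979, -0.0, -0.0]
force: [0.7, -0.5, 0.7]
width: 64.6
grasp_force: 0.0
```

Request:
play_rows(increments=[77,-2.15,-2.05,0,0,77,-2.15,-2.05,0,0,77,-2.15,-2.05,0,0,77,-2.15,-2.05,0,0,77,-2.15,-2.05,0,0,77,-2.15,-2.05,0,0,77,-2,-1.9,0,0,77,0,0,0,0])

```text
time: 2.1
tcp_pos: [525.1, -39.2, 218.4]
tcp_rot: [0.209, 0.978, -0.002, 0.001]
force: [0.5, -0.9, 0.2]
width: 64.7
grasp_force: 0.0
```

Run:
```python
from h import *
s=observe();m=cams.camera_model("wrist");im=cams.camera("wrist")
cv2.imwrite("pics/w1.png",im[:,:,::-1]);print(s["tcp_pos"],s["q"].round(2),s["width"],Ro.from_quat(s["tcp_rot"]).as_matrix().round(3))
np.savez("w1.npz",**{k:np.array(v) for k,v in m.items()})
```

```text
[525.13801493 -39.24085386 218.36446022] [-0.04  0.42  0.11  1.78 -0.05  0.94  1.23] 64.69251804334652 [[-0.913  0.408  0.001]
 [ 0.408  0.913 -0.005]
 [-0.003 -0.004 -1.   ]]
```

View pics/w1.png

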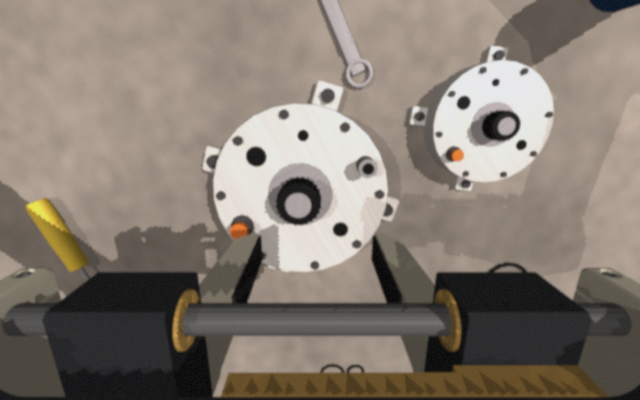

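The wrist view shows the large case with the knob's top near (298,205), the plunger near (239,230) and the socket near (366,167).

Run:
```python
from h import *
m=dict(np.load("w1.npz"));im=cv2.imread("pics/w1.png")[:,:,::-1].copy()
g=cv2.cvtColor(im,cv2.COLOR_RGB2HSV)
sub=im[185:235,270:325].max(2)
k=(sub<60).astype(np.uint8);k=cv2.morphologyEx(k,cv2.MORPH_OPEN,np.ones((3,3)))
cs,_=cv2.findContours(k,cv2.RETR_CCOMP,cv2.CHAIN_APPROX_NONE)
for c in cs:
    if len(c)>15:
        (u,v),r=cv2.minEnclosingCircle(c);u+=270;v+=185;print("knob",u,v,r,ray(m,u,v,92).round(1),ray(m,u+r,v,92).round(1))
c,s=blob(im,"o",(220,215,260,245));print(c,s,ray(m,*c,74).round(1))
print(ray(m,366,166,79).round(1))
```

```text
knob 298.46460151672363 201.52654838562012 22.682538986206055 [528.4 -61.7  92. ] [537.6 -41.1  92. ]
knob 297.71518898010254 204.99367141723633 15.019248008728027 [531.4 -64.   92. ] [537.5 -50.3  92. ]
[238.55399061 229.6713615 ] [230 222  18  16 213] [ 535.7 -138.2   74. ]
[525.5  13.5  79. ]
```

Request:
play_rows(increments=[77,-0.4,-0.5,1.8,0,77,-0.4,-0.5,1.8,0,77,-0.4,-0.5,1.8,0,77,-0.4,-0.4,1.8,0,77,0,0,1.8,0,77,0,0,1.8,0,77,0,0,0,0,77,0,0,0,0])

```text
time: 2.82
tcp_pos: [530.0, -54.2, 110.0]
tcp_rot: [0.203, 0.979, 0.0, -0.001]
force: [0.1, 0.3, 0.2]
width: 65.0
grasp_force: 0.0
```

Run:
```python
from h import *
s=observe();m=cams.camera_model("wrist");im=cams.camera("wrist")
cv2.imwrite("pics/w2.png",im[:,:,::-1]);print(s["tcp_pos"],Ro.from_quat(s["tcp_rot"]).as_matrix().round(3))
np.savez("w2.npz",**{k:np.array(v) for k,v in m.items()})
R=cv2.Rodrigues(m["rvec"])[0]
for p in ([532,-63,92],s["tcp_pos"],[536,-138,75]):
    q=R@np.array(p)+m["tvec"];print(q[:2]/q[2]*m["fx"]+[m["cx"],m["cy"]])
```

```text
[530.03057701 -54.15291811 110.04000064] [[-0.918  0.398 -0.003]
 [ 0.398  0.918  0.001]
 [ 0.003 -0.    -1.   ]]
[306.40304971 241.68321863]
[317.76454004 246.2095041 ]
[216.18607269 273.72348179]
```

View pics/w2.png

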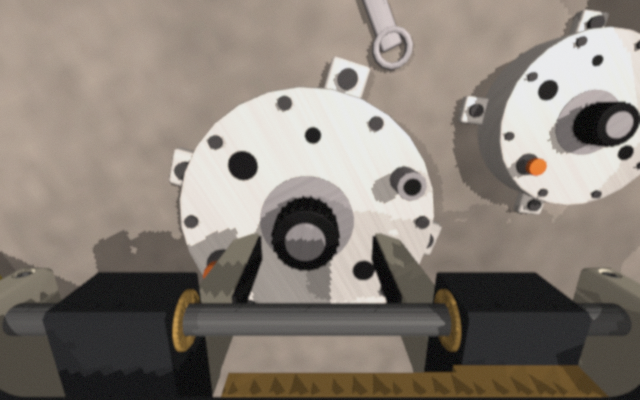

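The knob's top is centred at (305,241), within 2 px of the prediction (306,242), so I take the knob at about (532,-64).

Request:
play_rows(increments=[77,-0.3,-0.4,0,0,77,-0.27,-0.42,0,0,77,0,0,1,0,77,0,0,1,0,77,0,0,1,0,77,0,0,1,0,77,0,0,0.9,0,77,0,0,0,0])

```text
time: 3.53
tcp_pos: [531.2, -65.1, 59.2]
tcp_rot: [0.204, 0.979, -0.0, -0.002]
force: [-0.3, -0.4, -0.2]
width: 64.9
grasp_force: 0.0
```

Request:
play_rows(increments=[255,0,0,0,0,255,0,0,0,0,255,0,0,0,0,255,0,0,0,0,255,0,0,0,0,255,0,0,0,0,255,0,0,0,0,255,0,0,0,0])

```text
time: 4.2
tcp_pos: [533.9, -64.2, 62.1]
tcp_rot: [0.203, 0.979, 0.001, 0.001]
force: [2.2, 4.7, 0.7]
width: 43.6
grasp_force: 30.0
```

```bash
python3 -c "
from h import *
s=observe();print({k:np.round(v,3) for k,v in s.items()})"
```

```text
{'time': np.float64(4.2), 'q': array([ 0.033,  0.653,  0.071,  1.915, -0.082,  0.574,  1.32 ]), 'dq': array([-0.   ,  0.001, -0.001, -0.001, -0.   ,  0.   ,  0.001]), 'tau': array([  2.523, -40.223,   3.574,  -8.792,   0.813,   0.505,   0.074]), 'tcp_pos': array([533.907, -64.19 ,  62.08 ]), 'tcp_rot': array([0.203, 0.979, 0.001, 0.001]), 'force': array([2.173, 4.692, 0.674]), 'torque': array([ 0.95 , -0.511, -0.122]), 'grasp_force': np.float64(30.001), 'width': np.float64(43.606)}
```

```bash
cat > o.py <<'E'
from h import *
s=observe();x=Ro.from_quat(s["tcp_rot"]).as_matrix()[:,0]
print("t%.2f yaw %.2f q7 %.4f"%(s["time"],np.degrees(np.arctan2(x[1],x[0])),s["q"][6]),"F",s["force"].round(1),"T",s["torque"].round(3),"tau7 %.3f"%s["tau"][6],"p",s["tcp_pos"].round(1),"w %.1f g %.0f"%(s["width"],s["grasp_force"]))
E
python3 o.py
```

```text
t4.20 yaw 156.52 q7 1.3202 F [2.2 4.7 0.7] T [ 0.95  -0.511 -0.122] tau7 0.074 p [533.9 -64.2  62.1] w 43.6 g 30
```

Request:
play_rows(increments=[255,0,0,0,1.4,255,0,0,0,1.4,255,0,0,0,1.4,255,0,0,0,1.4,255,0,0,0,1.4,255,0,0,0,1.4,255,0,0,0,1.4,255,0,0,0,1.4])

```text
time: 4.87
tcp_pos: [533.6, -64.7, 62.1]
tcp_rot: [0.299, 0.954, 0.001, 0.001]
force: [2.4, 4.3, 1.1]
width: 43.6
grasp_force: 30.0
```

```bash
python3 o.py
```

```text
t4.87 yaw 145.23 q7 1.1834 F [2.4 4.3 1.1] T [ 0.982 -0.523  0.099] tau7 0.016 p [533.6 -64.7  62.1] w 43.6 g 30
```

Request:
play_rows(increments=[255,0,0,0,1.2,255,0,0,0,1.2,255,0,0,0,1.2,255,0,0,0,1.2,255,0,0,0,1.2,255,0,0,0,1.2,255,0,0,0,1.2,255,0,0,0,1.2])

```text
time: 5.53
tcp_pos: [533.3, -65.1, 62.1]
tcp_rot: [0.378, 0.926, 0.0, 0.0]
force: [1.6, 5.0, 3.6]
width: 43.8
grasp_force: 30.0
```

```bash
python3 o.py
```

```text
t5.53 yaw 135.58 q7 1.0664 F [1.6 5.  3.6] T [ 1.045 -0.485  0.132] tau7 -0.002 p [533.3 -65.1  62.1] w 43.8 g 30
```

Request:
play_rows(increments=[255,0,0,0,0.4,255,0,0,0,0.4,255,0,0,0,0.4,255,0,0,0,0.4,255,0,0,0,0.4,255,0,0,0,0.4,255,0,0,0,0.4,255,0,0,0,0.4])

```text
time: 6.2
tcp_pos: [533.2, -65.2, 62.0]
tcp_rot: [0.403, 0.915, 0.0, 0.0]
force: [1.5, 5.2, 4.3]
width: 43.6
grasp_force: 30.0
```

```bash
python3 o.py
```

```text
t6.20 yaw 132.42 q7 1.0282 F [1.5 5.2 4.3] T [ 1.078 -0.395  0.101] tau7 -0.052 p [533.2 -65.2  62. ] w 43.6 g 30
```

Request:
play_rows(increments=[255,0,0,0,0.4,255,0,0,0,0.4,255,0,0,0,0.4,255,0,0,0,0.4,255,0,0,0,0.4,255,0,0,0,0.4,255,0,0,0,0.4,255,0,0,0,0.4])

```text
time: 6.87
tcp_pos: [533.1, -65.3, 62.0]
tcp_rot: [0.429, 0.903, 0.0, 0.0]
force: [0.5, 4.9, 5.7]
width: 43.4
grasp_force: 30.0
```

```bash
python3 o.py
```

```text
t6.87 yaw 129.22 q7 0.9892 F [0.5 4.9 5.7] T [ 1.081 -0.383  0.086] tau7 -0.053 p [533.1 -65.3  62. ] w 43.4 g 30
```

Request:
play_rows(increments=[255,0,0,0,0.4,255,0,0,0,0.4,255,0,0,0,0.4,255,0,0,0,0.4,255,0,0,0,0.4,255,0,0,0,0.4,255,0,0,0,0.4,255,0,0,0,0.4])

```text
time: 7.53
tcp_pos: [532.9, -65.4, 62.0]
tcp_rot: [0.454, 0.891, 0.0, 0.0]
force: [1.4, 4.4, 5.8]
width: 43.5
grasp_force: 30.0
```

```bash
python3 o.py
```

```text
t7.53 yaw 126.01 q7 0.9502 F [1.4 4.4 5.8] T [ 1.078 -0.423  0.104] tau7 -0.055 p [532.9 -65.4  62. ] w 43.5 g 30
```

Request:
play_rows(increments=[255,0,0,0,0.4,255,0,0,0,0.4,255,0,0,0,0.4,255,0,0,0,0.4,255,0,0,0,0.4,255,0,0,0,0.4,255,0,0,0,0.4,255,0,0,0,0.4])

```text
time: 8.2
tcp_pos: [532.8, -65.5, 62.0]
tcp_rot: [0.479, 0.878, 0.0, -0.0]
force: [0.2, 4.7, 5.1]
width: 43.5
grasp_force: 30.0
```

```bash
python3 o.py
```

```text
t8.20 yaw 122.81 q7 0.9111 F [0.2 4.7 5.1] T [ 1.064 -0.412  0.101] tau7 -0.055 p [532.8 -65.5  62. ] w 43.5 g 30
```

Request:
play_rows(increments=[255,0,0,0,0.4,255,0,0,0,0.4,255,0,0,0,0.4,255,0,0,0,0.4,255,0,0,0,0.4,255,0,0,0,0.4,255,0,0,0,0.4,255,0,0,0,0.4])

```text
time: 8.87
tcp_pos: [532.7, -65.6, 62.0]
tcp_rot: [0.503, 0.864, 0.0, -0.0]
force: [0.5, 4.6, 5.3]
width: 43.6
grasp_force: 30.0
```

```bash
python3 o.py
```

```text
t8.87 yaw 119.60 q7 0.8720 F [0.5 4.6 5.3] T [ 1.035 -0.336  0.059] tau7 -0.058 p [532.7 -65.6  62. ] w 43.6 g 30
```

Request:
play_rows(increments=[255,0,0,0,0.4,255,0,0,0,0.4,255,0,0,0,0.4,255,0,0,0,0.4,255,0,0,0,0.4,255,0,0,0,0.4,255,0,0,0,0.4,255,0,0,0,0.4])

```text
time: 9.53
tcp_pos: [532.5, -65.6, 62.0]
tcp_rot: [0.527, 0.85, -0.0, -0.0]
force: [0.6, 4.3, 5.5]
width: 43.4
grasp_force: 30.0
```

```bash
python3 o.py
```

```text
t9.53 yaw 116.39 q7 0.8328 F [0.6 4.3 5.5] T [ 1.019 -0.377  0.095] tau7 -0.059 p [532.5 -65.6  62. ] w 43.4 g 30
```

Request:
play_rows(increments=[255,0,0,0,0.4,255,0,0,0,0.4,255,0,0,0,0.4,255,0,0,0,0.4,255,0,0,0,0.4,255,0,0,0,0.4,255,0,0,0,0.4,255,0,0,0,0.4])

```text
time: 10.2
tcp_pos: [532.4, -65.7, 62.0]
tcp_rot: [0.551, 0.835, -0.0, -0.0]
force: [-0.7, 4.4, 5.6]
width: 43.2
grasp_force: 30.0
```

```bash
python3 o.py
```

```text
t10.20 yaw 113.19 q7 0.7936 F [-0.7  4.4  5.6] T [ 0.976 -0.368  0.036] tau7 -0.059 p [532.4 -65.7  62. ] w 43.2 g 30
```

Request:
play_rows(increments=[255,0,0,0,0.4,255,0,0,0,0.4,255,0,0,0,0.4,255,0,0,0,0.4,255,0,0,0,0.4,255,0,0,0,0.4,255,0,0,0,0.4,255,0,0,0,0.4])

```text
time: 10.87
tcp_pos: [532.2, -65.8, 62.0]
tcp_rot: [0.574, 0.819, -0.0, -0.001]
force: [-0.2, 3.3, 5.6]
width: 43.5
grasp_force: 30.0
```

```bash
python3 o.py
```

```text
t10.87 yaw 109.96 q7 0.7542 F [-0.2  3.3  5.6] T [ 0.971 -0.304  0.127] tau7 -0.006 p [532.2 -65.8  62. ] w 43.5 g 30
```

Request:
play_rows(increments=[255,0,0,0,0.2,255,0,0,0,0.2,255,0,0,0,0.2,255,0,0,0,0.2,255,0,0,0,0.2,255,0,0,0,0.2,255,0,0,0,0.2,255,0,0,0,0.2])

```text
time: 11.53
tcp_pos: [532.2, -65.8, 62.0]
tcp_rot: [0.585, 0.811, -0.0, -0.001]
force: [-0.5, 4.3, 6.0]
width: 43.6
grasp_force: 30.0
```

```bash
for i in 1 2 3; do python3 o.py; done
```

```text
t11.53 yaw 108.35 q7 0.7344 F [-0.5  4.3  6. ] T [ 0.934 -0.288  0.011] tau7 0.039 p [532.2 -65.8  62. ] w 43.6 g 30
t11.53 yaw 108.35 q7 0.7344 F [-0.5  4.3  6. ] T [ 0.934 -0.288  0.011] tau7 0.039 p [532.2 -65.8  62. ] w 43.6 g 30
t11.53 yaw 108.35 q7 0.7344 F [-0.5  4.3  6. ] T [ 0.934 -0.288  0.011] tau7 0.039 p [532.2 -65.8  62. ] w 43.6 g 30
```

Request:
play_rows(increments=[255,0,0,0,0.2,255,0,0,0,0.2,255,0,0,0,0.2,255,0,0,0,0.2,255,0,0,0,0.2,255,0,0,0,0.2,255,0,0,0,0.2,255,0,0,0,0.2])

```text
time: 12.2
tcp_pos: [532.1, -65.8, 62.0]
tcp_rot: [0.597, 0.802, -0.0, -0.001]
force: [-0.5, 4.1, 6.3]
width: 43.6
grasp_force: 30.0
```

```bash
python3 o.py
```

```text
t12.20 yaw 106.70 q7 0.7143 F [-0.5  4.1  6.3] T [ 1.007 -0.299 -0.092] tau7 0.143 p [532.1 -65.8  62. ] w 43.6 g 30
```

Request:
play_rows(increments=[255,0,0,0,0.2,255,0,0,0,0.2,255,0,0,0,0.2,255,0,0,0,0.2,255,0,0,0,0,255,0,0,0,0,255,0,0,0,0,255,0,0,0,0])

```text
time: 12.87
tcp_pos: [532.0, -65.8, 62.1]
tcp_rot: [0.603, 0.798, -0.0, -0.001]
force: [-0.9, 5.4, 6.3]
width: 43.6
grasp_force: 30.0
```

```bash
python3 o.py
```

```text
t12.87 yaw 105.85 q7 0.7041 F [-0.9  5.4  6.3] T [ 0.992 -0.293 -0.306] tau7 0.289 p [532.  -65.8  62.1] w 43.6 g 30
```

Request:
play_rows(increments=[255,0,0,0,0.2,255,0,0,0,0.2,255,0,0,0,0.2,255,0,0,0,0.2,255,0,0,0,0,255,0,0,0,0,255,0,0,0,0,255,0,0,0,0])

```text
time: 13.53
tcp_pos: [532.0, -65.8, 62.0]
tcp_rot: [0.608, 0.794, -0.0, -0.001]
force: [-0.6, 4.5, 5.2]
width: 43.6
grasp_force: 30.0
```

```bash
python3 o.py
```

```text
t13.53 yaw 105.06 q7 0.6943 F [-0.6  4.5  5.2] T [ 0.962 -0.288 -0.244] tau7 0.254 p [532.  -65.8  62. ] w 43.6 g 30
```

Request:
play_rows(increments=[255,0,0,0,0.2,255,0,0,0,0.2,255,0,0,0,0.2,255,0,0,0,0.2,255,0,0,0,0,255,0,0,0,0,255,0,0,0,0,255,0,0,0,0])

```text
time: 14.2
tcp_pos: [532.0, -65.9, 62.1]
tcp_rot: [0.613, 0.79, -0.0, -0.001]
force: [-0.7, 3.9, 6.8]
width: 43.4
grasp_force: 30.0
```

```bash
python3 o.py
```

```text
t14.20 yaw 104.32 q7 0.6850 F [-0.7  3.9  6.8] T [ 0.946 -0.278 -0.106] tau7 0.090 p [532.  -65.9  62.1] w 43.4 g 30
```

Request:
play_rows(increments=[255,0,0,0,0.2,255,0,0,0,0.2,255,0,0,0,0.1,255,0,0,0,0,255,0,0,0,0,255,0,0,0,0,255,0,0,0,0,255,0,0,0,0])

```text
time: 14.87
tcp_pos: [531.9, -65.9, 62.0]
tcp_rot: [0.617, 0.787, -0.0, -0.001]
force: [-0.2, 4.6, 6.0]
width: 43.7
grasp_force: 30.0
```

```bash
python3 o.py
```

```text
t14.87 yaw 103.88 q7 0.6793 F [-0.2  4.6  6. ] T [ 0.93  -0.212  0.056] tau7 -0.052 p [531.9 -65.9  62. ] w 43.7 g 30
```

The torque has crossed zero, so the knob is at the notch's middle. I'll release it and rise.

Request:
play_rows(increments=[77,0,0,0,0,77,0,0,0,0,77,0,0,0,0,77,0,0,0,0,77,0,0,0,0,77,0,0,0,0,77,0,0,-0.5,0,77,0,0,-1,0])

```text
time: 15.53
tcp_pos: [531.9, -65.4, 76.2]
tcp_rot: [0.616, 0.788, -0.001, -0.001]
force: [0.1, 0.2, -0.9]
width: 64.5
grasp_force: 0.0
```

Request:
play_rows(increments=[77,0,0,-1.5,0,77,0,0,-1.5,0,77,0,0,-1.5,0,77,0,0,-1.5,0,255,0,0,0,0,255,0,0,0,0,255,0,0,0,0,255,0,0,0,0])

```text
time: 16.2
tcp_pos: [532.2, -65.2, 135.9]
tcp_rot: [0.616, 0.788, -0.0, -0.001]
force: [-0.6, 0.7, -1.2]
width: 43.3
grasp_force: 0.0
```

```bash
python3 o.py
python3 - <<'E'
from h import *
s=observe();m=cams.camera_model("wrist");im=cams.camera("wrist")
cv2.imwrite("pics/w3.png",im[:,:,::-1])
np.savez("w3.npz",**{k:np.array(v) for k,v in m.items()})
R=cv2.Rodrigues(m["rvec"])[0]
for p in ([532,-64,92],s["tcp_pos"],[536,-138,75]):
    q=R@np.array(p)+m["tvec"];print(q[:2]/q[2]*m["fx"]+[m["cx"],m["cy"]])
print(Ro.from_quat(s["tcp_rot"]).as_matrix().round(3))
E
```

```text
t16.20 yaw 103.97 q7 0.6250 F [-0.6  0.7 -1.2] T [-0.087  0.064 -0.004] tau7 0.000 p [532.2 -65.2 135.9] w 43.3 g 0
[316.81660847 217.65712016]
[316.477012   245.38178868]
[300.23352593 291.43160695]
[[-0.241  0.97  -0.002]
 [ 0.97   0.241  0.   ]
 [ 0.001 -0.002 -1.   ]]
```

View pics/w3.png

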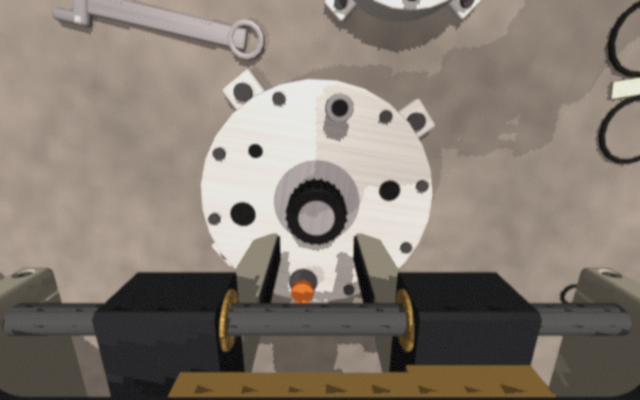

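The plunger is at (302,291), within 2 px of the prediction, and the socket is undisturbed. I'll move over the plunger with the fingers shut.

Request:
play_rows(increments=[255,-1.8,-0.3,0,0,255,-1.8,-0.3,0,0,255,-1.8,-0.35,0,0,255,-1.9,-0.35,0,0,255,0,0,1,0,255,0,0,1.5,0,255,0,0,1.5,0,255,0,0,0.5,0])

```text
time: 16.92
tcp_pos: [536.0, -137.6, 88.6]
tcp_rot: [0.616, 0.788, -0.001, -0.003]
force: [-0.1, 0.1, 0.1]
width: 0.8
grasp_force: 0.0
```

Request:
play_rows(increments=[255,0,0,0,0,255,0,0,0,0,255,0,0,0,0,255,0,0,0,0,255,0,0,0,0,255,0,0,0,0,255,0,0,0,0,255,0,0,0,0])

```text
time: 17.58
tcp_pos: [538.0, -139.4, 91.9]
tcp_rot: [0.616, 0.788, 0.0, 0.0]
force: [-0.7, 0.7, 0.1]
width: 0.8
grasp_force: 0.0
```

```bash
python3 o.py
python3 - <<'E'
from h import *
im=cams.camera("side");cv2.imwrite("pics/s2.png",cv2.resize(im[120:240,240:400],None,fx=4,fy=4)[:,:,::-1])
E
```

```text
t17.58 yaw 103.97 q7 0.7788 F [-0.7  0.7  0.1] T [-0.069  0.084 -0.014] tau7 -0.000 p [ 538.  -139.4   91.9] w 0.8 g 0
```

View pics/s2.png

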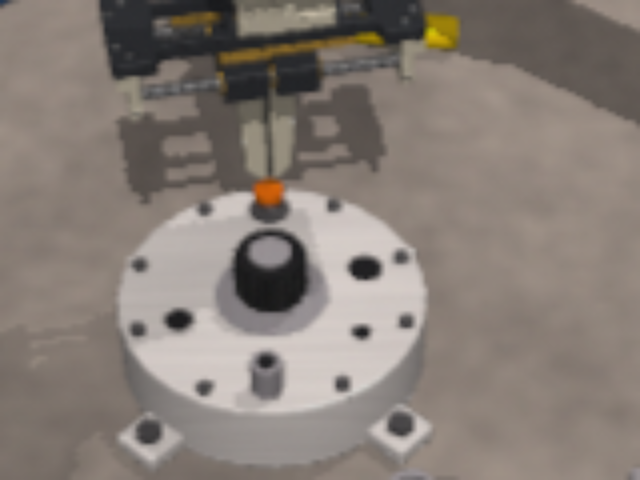

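The shut fingertips sit right above the orange head, at crop (268,180). I'll push slowly.

Request:
play_rows(increments=[255,0,0,0.5,0,255,0,0,0.5,0,255,0,0,0.3,0,255,0,0,0.1,0,255,0,0,0.1,0,255,0,0,0.1,0,255,0,0,0,0,255,0,0,0,0])

```text
time: 18.3
tcp_pos: [537.9, -139.5, 75.7]
tcp_rot: [0.616, 0.788, -0.0, 0.0]
force: [-0.3, -0.4, 0.6]
width: 0.5
grasp_force: 0.0
```

Request:
play_rows(increments=[255,0,0,0.05,0,255,0,0,0.05,0,255,0,0,0.05,0,255,0,0,0.05,0,255,0,0,0.05,0,255,0,0,0.05,0,255,0,0,0,0,255,0,0,0,0])

```text
time: 18.97
tcp_pos: [538.0, -139.5, 72.7]
tcp_rot: [0.616, 0.788, 0.0, 0.0]
force: [-0.5, 1.2, 3.6]
width: 0.1
grasp_force: 1.8
```

Request:
play_rows(increments=[255,0,0,0.05,0,255,0,0,0.05,0,255,0,0,0.05,0,255,0,0,0.05,0,255,0,0,0.05,0,255,0,0,0.05,0,255,0,0,0,0,255,0,0,0,0])

```text
time: 19.63
tcp_pos: [538.1, -139.5, 69.6]
tcp_rot: [0.616, 0.788, -0.0, 0.0]
force: [0.1, 0.6, 3.1]
width: 0.4
grasp_force: 1.2
```

It is past the blocking depth with only about 3 N on it, so the knob is in the notch.

Request:
play_rows(increments=[255,0,0,0.05,0,255,0,0,0.05,0,255,0,0,0.05,0,255,0,0,0.05,0,255,0,0,0.05,0,255,0,0,0.05,0,255,0,0,0,0,255,0,0,0,0])

```text
time: 20.3
tcp_pos: [538.1, -139.5, 66.6]
tcp_rot: [0.616, 0.788, -0.0, 0.0]
force: [1.5, -0.7, 3.2]
width: 0.5
grasp_force: 1.3
```

Request:
play_rows(increments=[255,0,0,0.05,0,255,0,0,0.05,0,255,0,0,0.05,0,255,0,0,0,0,255,0,0,0,0,255,0,0,0,0,255,0,0,0,0,255,0,0,0,0])

```text
time: 20.97
tcp_pos: [538.0, -139.5, 65.4]
tcp_rot: [0.616, 0.788, 0.0, 0.0]
force: [0.4, -0.3, 4.9]
width: 0.7
grasp_force: 2.6
```

Request:
play_rows(increments=[255,0,0,0.05,0,255,0,0,0.05,0,255,0,0,0.05,0,255,0,0,0,0,255,0,0,0,0,255,0,0,0,0,255,0,0,0,0,255,0,0,0,0])

```text
time: 21.63
tcp_pos: [538.1, -139.5, 65.3]
tcp_rot: [0.616, 0.788, 0.001, 0.0]
force: [-1.8, 1.6, 14.3]
width: 0.6
grasp_force: 7.1
```

It stopped hard at 65.3 mm, which is home. I'll retreat.

Request:
play_rows(increments=[255,0,0,0.05,0,255,0,0,0,0,255,0,0,0,0,255,0,0,0,0,255,0,0,-0.3,0,255,0,0,-0.5,0,255,0,0,-1,0,255,0,0,-2,0])

```text
time: 22.3
tcp_pos: [535.7, -138.6, 99.6]
tcp_rot: [0.616, 0.788, -0.001, -0.003]
force: [-0.0, 0.0, 0.3]
width: 0.3
grasp_force: 0.0
```

Request:
play_rows(increments=[255,0,0,-2,0,255,0,0,-2,0,255,0,0,-2,0,255,0,0,-2,0,255,-2,0,0,0,255,-2,0,0,0,255,-2,0,0,0,255,0,0,0,0])

```text
time: 22.97
tcp_pos: [551.8, -202.7, 181.6]
tcp_rot: [0.618, 0.786, -0.002, 0.001]
force: [-0.4, -1.1, 0.3]
width: 0.4
grasp_force: 0.0
```

```bash
python3 o.py
python3 - <<'E'
from h import *
im=cams.camera("side");cv2.imwrite("pics/s3.png",cv2.resize(im[120:240,240:400],None,fx=4,fy=4)[:,:,::-1])
E
```

```text
t22.97 yaw 103.64 q7 0.8088 F [-0.4 -1.1  0.3] T [-0.104  0.013 -0.02 ] tau7 0.148 p [ 551.8 -202.7  181.6] w 0.4 g 0
```

View pics/s3.png

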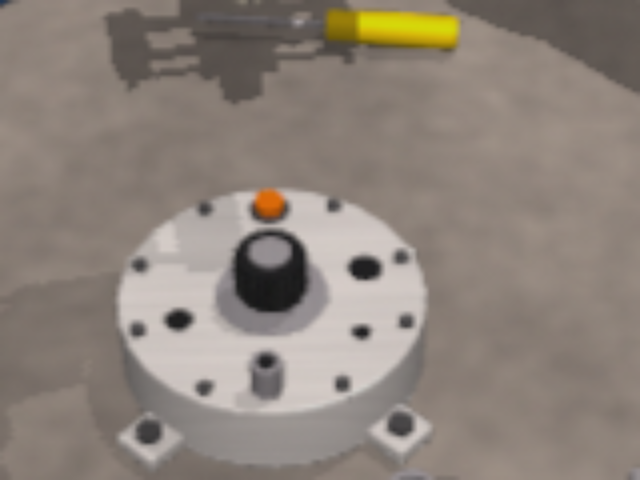

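The plunger head at crop (269,203) is now low on the deck. The socket at (266,375) and the screwdriver are untouched.

```bash
python3 -c "
from bench import bot
print(bot.close_job())"
```

```text
the job is handed in; nothing more can be done
None
```

I turned the knob clockwise into its notch and pressed the lock plunger fully home (measured 65.3 mm, about 14 N at the last reading); the job was handed in at about 23 s with the arm clear, and the loose items were never touched.

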